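# Load and latch a battery pack in the service dock

### The arm

A 6-joint arm with a two-finger parallel gripper is mounted at the origin on the work surface. World frame = base frame: x ahead of the robot, y to its left, z up, the work surface at z = 0. Lengths are in m, angles in rad, forces in N, time in s.
With the tool pointing down it reaches from about 0.35 to 0.775 m from the base axis. Payload 5.5 kg.
Tool frame: the origin (TCP) lies between the finger pads; the fingertips stand 19 mm ahead of it and the grasp point (between the pads) is the TCP; z points along the fingers, y is the line along which they close (so a half turn about z gives the same grasp; the last joint's range is limited). The gripper opens to 85 mm and grips with 20 to 120 N. Pads are 22 mm wide; open, the fingers measure 114 mm over their backs; the gripper's body (76 mm by 85 mm) begins 54 mm behind the grasp point. The pads swing forward as they close: fully open they stand 13 mm farther back than shut.
Start: joints at [1.199, 0.313, 0.046, 1.304, 0, 1.431], TCP at [0.132, 0.56, 0.25] pointing down, gripper open.
Joint ranges: [-2.76, 2.76], [-0.86, 1.69], [-1.03, 1.26], [-2.2, 2.34], [-1.47, 1.5], [-3.14, 3.14]. Speed limits (rad/s): [2.57, 2.57, 3.14, 3.14, 3.14, 3.14].

### API

Orientations are given as a unit quaternion [w, x, y, z].
In Python, from workcell import env gives the robot as it stands.
- The arm moves only by the shell command python3 -m pendant 'ROWS' [FORCE]. ROWS is JSON, a list of rows, each an object with "travel": the shift along the tool's x, y, z scaled (see below), a list of three; "rot": the turn, a rotation vector about the tool's x, y, z scaled (see below), a list of three; "fingers": the opening, from -1 (shut) to 1 (fully open). In form: [{"travel": [dx, dy, dz], "rot": [wx, wy, wz], "fingers": fingers}, ...]. A call has 1 to 10 rows; each row is the pose to reach, as a shift and turn from the pose commanded when the call began, along the tool's axes at that moment; what a row does not reach only later rows make up. The controller multiplies each number of a shift by 0.12 m and each number of a turn by 60 degrees. A row lasts 1/10 s, in which the tool goes at most 50 mm and 8.59 degrees, less where a joint would pass 70% of its speed; a pose out of reach is approached as far as the arm can. A call with a number of a shift or a turn outside -1 to 1 is refused whole. A call with a gripper value outside its range is refused whole. The fingers move at their own pace and stop on an object; FORCE is the grip in N (left out, the last holds). Time passes only in rows, so rows that repeat a pose let the fingers close. It gives the time, the measured TCP pose, the force, the opening and the grip force at its end, in the units of the state.
- env.get_state(): the state, without advancing time (a new reading comes with each control period).
- env.read_camera(name): name is "scene" or "side" or "wrist"; returns (picture, depth): 384x512x3 uint8, blue, green, red; 384x512 float32, m along the optical axis (not along the pixel's ray), 0 where there is no reading.
- env.camera_model(name): a dict with "fovy" (degrees; the focal length in pixels is half the picture's height over the tangent of half this angle, whatever the lens; pixels are square), "cx", "cy" (the principal point, pixels), "k1" (the pictures are not rectified: a ray, as slopes to the right and down, at radius r is drawn at 1 + k1 r^2 times it, then the intrinsics apply), "rvec" (rotation vector, rad) and "tvec" (3), from world to camera coordinates, as OpenCV has them; the wrist camera has in their place "T_tool_cam" (4x4, takes a point from camera to tool coordinates, whose origin is the TCP and whose axes are the flange's). Camera axes: x right, y down, z forward; pixel columns grow to the right and rows downward; lengths in m; the calibration is good to about 2 mm. A picture is of the moment at which its call begins: read the wrist's pose just before it. camera_model takes no time and is no camera call.
- env.hand_in(): hands the job in; it is judged then, once.
Trained networks look in the newest picture that a camera, given by its name, has taken for a name from the list of things; names that differ only in an ending like _2 or _b are one class to them, and where a whole thing is asked for, a point or a joint stands for the part that bears it (a point fixed in the world has none). Each returns a list of dicts, best first, with "conf" (0 to 1); they miss things now and then, are a little off and sometimes report something else, mostly with a low value. They report only what shows in the picture. A call takes as long as a camera call. They do not tell look-alikes from the thing itself.
- env.outline_of(camera, target): "mask" (384x512 bool, what is visible of it) and "xy" ([column, row] in pixels, amid what is visible of it).
The state is a dict: "clock": time; "joint_pos": joint angles; "qvel": joint speeds; "tau": joint torques, N m; "tcp_pos": TCP position; "orientation": TCP orientation; "wrist_force": force on the tool from outside, world axes, zero at the start; "ft_torque": the same for the moment, N m; "finger_gap": finger opening in m; "grip_force": force on a finger pad.
Only numpy, scipy, OpenCV 4.12 (cv2) and the standard library are available. Lean on these libraries where they do the work, as an engineer would, in place of code of your own. Each camera call takes 0.05 s, during which the arm holds its last target. There are 200 camera calls.

### The job

Slide the orange battery pack along the blue dock's loading tray into the bay, without lifting it out of the tray, and press it down until its top is flush and level with the top of the dock. Then push the yellow latch all the way across so that it locks over the end of the pack, and leave the jar, the bin and the meter where they are.

Things in the scene. Friction and masses are not known exactly. Their poses are not given: they have to be found in the camera images.
- pack: Rigid battery pack, black ends and a broad orange band, 100 (x) x 60 (y) x 30 (z) mm, about 0.3 kg. Origin at the centre of its underside, x along its length towards the bay, z up. It starts lying on the tray floor, short of the bay, a little askew.
- pack_top (a point): Centre of the pack's top face, 30 mm above its origin; same axes as the pack.
- dock: Fixed blue dock, 380 (x) x 140 (y) x 60 (z) mm, flat top; origin at the centre of its underside on the bench, x from tray to latch (the way the pack slides in), z up. Along x: loading tray from -190 to -6 mm, bay from -6 to +98 mm, end block with the latch from +98 to +190 mm.
- bay_top (a point): Centre of the bay's mouth, level with the dock's top; axes as the dock. The bay is 104 (x) x 64 (y) mm, its floor 30 mm below the dock's top, so a pack pressed home is flush (pack_top at this point). Its far wall (x = +52 mm) rises to the dock's top and stops the pack.
- tray_edge (a point): Middle of the edge where the tray floor ends at the bay, 14 mm below the dock's top; axes as the dock. On the tray the pack stands 16 mm proud of the dock. The tray reaches back to x = -184 mm from here, open at the rear; between its side walls it is 96 mm wide up to x = -55 mm, then narrows to 64 mm at x = -10 mm.
- contact_left (a joint): Sinking, in m, of the long copper contact bar (72 (x) x 14 (y) mm) in the bay floor, 18 mm to the +y side of the bay's middle line: 0 = up, carrying the pack about 10 mm proud of the dock (6 mm lower than on the tray); 0.010 = fully down, pack flush. Stiff, about 6 N; it stays where it is pushed.
- contact_right (a joint): The same for the contact bar 18 mm to the -y side of the middle line. A press at the middle of the pack (some 12 N) sinks both; a press near one long side sinks that side first and tilts the pack.
- latch (a joint): Travel of the yellow sliding latch, in m: 0 = open, clear of the bay; 0.025 = closed, reaching 20 mm over the pack. It slides in -x of the dock, friction 1.5 N, and stays where it is left. Its plate, 46 (x) x 42 (y) x 4 mm, runs 2 mm above the dock's top, so it cannot close over a pack that stands proud.
- latch_tab (a point): Top centre of the latch's upright yellow tab, 10 (x) x 36 (y) mm, rising from 6 to 32 mm above the dock's top; axes as the dock. With the latch open it stands at x = +138 mm from the dock's origin. Aluminium guides 8 mm high run 22 to 27 mm to either side of the middle.
- jar: Bystander: small jar with a blue cap, 52 mm in diameter, 70 mm high, on the bench; origin at the centre of its underside.
- bin: Bystander: open yellow parts bin, 70 x 90 x 45 mm, on the bench; origin at the centre of its underside.
- meter: Bystander: yellow hand-held multimeter lying face up, 130 x 70 x 38 mm; origin at the centre of its underside.
There are look-alikes about, which are no part of the job. What is shaped like the pack but pink or red is not meant.

How it is judged:
On the way, in this order (a step that is already met when the one before it is completed fails the run):
1. the pack has slid along the tray and dropped into the bay (x of pack_top in the frame of bay_top between -0.006 and 0.006 m and y of pack_top in the frame of bay_top between -0.006 and 0.006 m and z of pack_top in the frame of bay_top below 0.0135 m), for 0.1 s.
2. the pack is pressed flush and level while the latch is still open (x of pack_top in the frame of bay_top between -0.006 and 0.006 m and y of pack_top in the frame of bay_top between -0.006 and 0.006 m and z of pack_top in the frame of bay_top between -0.004 and 0.0025 m and angle between pack's own z axis and vertical below 0.035 rad and value of joint latch below 0.015 m), for 0.2 s.
At the end, for the whole second after the job is handed in: The pack lies in the bay within 6 mm of its centre lengthways and across, its top flush with the dock's top (at most 2.5 mm above and 4 mm below), level within 2 degrees and at rest, and the latch is closed over it (joint above 0.020 m of 0.025) (x of pack_top in the frame of bay_top between -0.006 and 0.006 m and y of pack_top in the frame of bay_top between -0.006 and 0.006 m and z of pack_top in the frame of bay_top between -0.004 and 0.0025 m and angle between pack's own z axis and vertical below 0.035 rad and value of joint latch above 0.02 m and linear speed of pack below 0.01 m/s); the robot touches nothing.
It fails at once if the pack is lifted out of the tray (top more than 31 mm above the dock's top, that is 15 mm above where it lay) (z of pack_top in the frame of bay_top above 0.031 m).
It fails at once if the jar is moved more than 25 mm (distance of jar from where it was at the start of the episode above 0.025 m).
It fails at once if the bin is moved more than 25 mm (distance of bin from where it was at the start of the episode above 0.025 m).
It fails at once if the meter is moved more than 25 mm (distance of meter from where it was at the start of the episode above 0.025 m).
It also fails if it takes over 48 s, if anything falls off the work surface, if the arm or the gripper's body presses on something with over 40 N, if the wrist force passes 120 N, or if a joint passes its speed limit or range.

## Working session

There is one attempt and no reset: what is moved stays moved. The work goes in short steps, Python scripts to look and compute and a shell command to move; the robot and the scene stay as the last step left them, time stands still between calls to the robot, and variables do not carry over. Pictures are saved under pics/ and viewed, at most 10 in all, crops included, and the job is handed in when it is done.

```bash
ls; mkdir -p pics
python3 - <<'E'
from workcell import env
import cv2,numpy as np
s=env.get_state();print({k:np.round(v,3) for k,v in s.items()})
ims=[]
for c in("scene","side"):
    p,d=env.read_camera(c);ims.append(p);np.savez(f'{c}.npz',p=p,d=d);print(c,env.camera_model(c))
    for t in("pack","dock","latch","jar"):
        print(t,[(round(r['conf'],2),np.round(r['xy']),r['mask'].sum()) for r in env.outline_of(c,t)])
cv2.imwrite('pics/a.png',cv2.resize(np.vstack(ims),None,fx=.78,fy=.78))
E
```

```text
pics
{'clock': np.float64(0.0), 'joint_pos': array([1.199, 0.314, 0.045, 1.304, 0.   , 1.431]), 'qvel': array([-0.   , -0.   ,  0.001, -0.   , -0.002, -0.   ]), 'tau': array([ 1.0000e-03, -4.8062e+01,  2.9853e+01,  1.9000e-02,  0.0000e+00,
        0.0000e+00]), 'tcp_pos': array([0.132, 0.559, 0.249]), 'orientation': array([-0.   ,  0.116,  0.993, -0.001]), 'wrist_force': array([ 0.028, -0.507,  0.488]), 'ft_torque': array([-0.027, -0.039, -0.011]), 'grip_force': np.float64(0.0), 'finger_gap': np.float64(0.086)}
scene {'fovy': 50.64969614590195, 'cx': 257.32794280283235, 'cy': 182.8127179040819, 'k1': 0.025230131375006824, 'rvec': array([ 1.90381951,  1.44939032, -0.63443441]), 'tvec': array([-0.09895267, -0.29208432,  1.40567591])}
pack [(0.82, array([243., 214.]), np.int64(1257)), (0.71, array([277., 149.]), np.int64(600)), (0.7, array([222., 156.]), np.int64(784)), (0.58, array([185., 319.]), np.int64(1797))]
dock []
latch [(0.74, array([312., 173.]), np.int64(277))]
jar [(0.82, array([368., 212.]), np.int64(684)), (0.6, array([275., 203.]), np.int64(7963))]
side {'fovy': 46.605913265389965, 'cx': 257.37365921115656, 'cy': 189.92912684981522, 'k1': 0.053494850391933725, 'rvec': array([ 2.03333361, -0.45699911,  0.25921107]), 'tvec': array([-0.52523461,  0.17122835,  0.78475388])}
pack [(0.95, array([154., 255.]), np.int64(1709)), (0.76, array([324., 303.]), np.int64(2493)), (0.72, array([292., 204.]), np.int64(1431)), (0.61, array([411., 247.]), np.int64(1690)), (0.61, array([139., 217.]), np.int64(1244)), (0.21, array([214., 170.]), np.int64(327))]
dock [(0.87, array([254., 207.]), np.int64(8146))]
latch [(0.65, array([212., 173.]), np.int64(318))]
jar [(0.62, array([252., 158.]), np.int64(538))]
```

View pics/a.png

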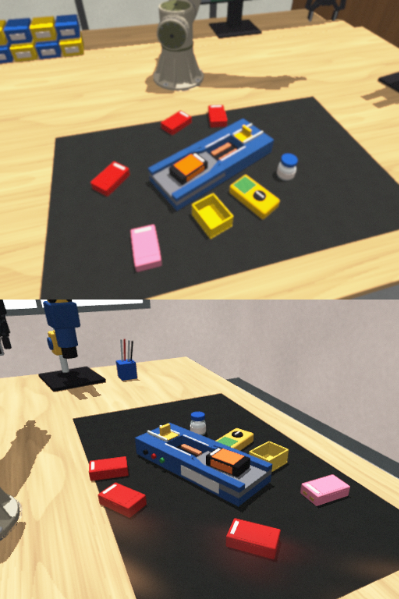

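The scene picture shows the blue dock with the orange/black pack on its tray at scene px (243,214) and side px (292,204). The yellow latch is at scene (312,173).

What could be taken for the pack:
- red blocks at scene (222,156), (277,149) and (140,228)
- a pink block at scene (185,319)

By the description I choose the orange one in the dock. I'll measure it and check it in a close crop.

```bash
cat > h.py <<'E'
import cv2,numpy as np
from workcell import env
from scipy.spatial.transform import Rotation as R
def K(m):
    f=192/np.tan(np.radians(m['fovy']/2)); return np.array([[f,0,m['cx']],[0,f,m['cy']],[0,0,1.]])
def cloud(c,d,s=None):
    m=env.camera_model(c); v,u=np.mgrid[:384,:512]
    n=cv2.undistortPoints(np.stack([u,v],-1).reshape(-1,1,2).astype(float),K(m),np.array([m['k1'],0,0,0])).reshape(384,512,2)
    P=np.dstack([n*d[...,None],d])
    if c=='wrist':
        T=m['T_tool_cam']; P=P@T[:3,:3].T+T[:3,3]
        q=s['orientation']; return P@R.from_quat(np.r_[q[1:],q[0]]).as_matrix().T+s['tcp_pos']
    return (P-m['tvec'])@cv2.Rodrigues(m['rvec'])[0]
def hsv(p): return cv2.cvtColor(p,cv2.COLOR_BGR2HSV)
def rect(P): return cv2.minAreaRect((P[:,:2]*1000).astype(np.float32))
E
python3 - <<'E'
from h import *
for c in("scene","side"):
    z=np.load(c+'.npz');p,d=z['p'],z['d'];P=cloud(c,d);h=hsv(p);H,S,V=np.moveaxis(h,-1,0)
    reg=(d>0)&(P[...,0]>0.3)&(P[...,0]<1)
    bl=(H>100)&(H<120)&(S>120)&(d>0)
    q=P[bl&(P[...,2]>.05)&(P[...,2]<.068)];
    lab=cv2.connectedComponents((bl&(P[...,2]>.05)&(P[...,2]<.068)&(P[...,0]<0.9)&(P[...,0]>.2)).astype(np.uint8))[1]
    for i in range(1,lab.max()+1):
        if (lab==i).sum()>150: print(c,'blue',(lab==i).sum(),P[lab==i].mean(0).round(3),rect(P[lab==i]))
    al=bl&(P[...,2]>.054)&(P[...,2]<.068)&(P[...,0]<0.9)&(P[...,0]>.2)&(np.abs(P[...,1])<.6)
    print('all',rect(P[al]))
    o=(H>5)&(H<17)&(S>150)&(d>0)&(P[...,2]>.068)&(P[...,2]<.085)
    print('orange',o.sum(),P[o].mean(0).round(4),rect(P[o]))
    y=(H>20)&(H<33)&(S>120)&(d>0)&(P[...,2]>.06)&(P[...,2]<.1)&(P[...,0]<.9)
    print('yellow',y.sum(),np.median(P[y],0).round(3),P[y].max(0))
z=np.load('side.npz');cv2.imwrite('pics/b.png',cv2.resize(z['p'][130:270,150:370],None,fx=3,fy=3))
E
```

```text
scene blue 1370 [ 0.52  -0.047  0.059] ((540.95703125, -24.326507568359375), (93.50530242919922, 382.22216796875), 22.619426727294922)
scene blue 1790 [0.617 0.011 0.059] ((610.3240966796875, 4.86383056640625), (43.266075134277344, 381.4936828613281), 22.98895263671875)
all ((616.0, 6.626007080078125), (256.47491455078125, 382.24896240234375), 22.459354400634766)
orange 241 [ 0.6069 -0.0925  0.075 ] ((69.88226318359375, 551.399658203125), (68.9442367553711, 1774.272216796875), 39.364158630371094)
yellow 519 [-0.396 -0.516  0.071] [0.5456332  0.11833009 0.09988007]
side blue 3106 [ 0.553 -0.028  0.059] ((567.4376220703125, -14.39300537109375), (144.55039978027344, 381.5120544433594), 22.708145141601562)
all ((614.6812133789062, 5.732208251953125), (247.02725219726562, 381.978515625), 22.758703231811523)
orange 524 [ 0.6033 -0.1079  0.0766] ((604.755859375, -106.2248306274414), (58.06602478027344, 70.28556823730469), 28.301132202148438)
yellow 177 [0.519 0.098 0.068] [0.55133371 0.18579842 0.09429193]
```

View pics/b.png

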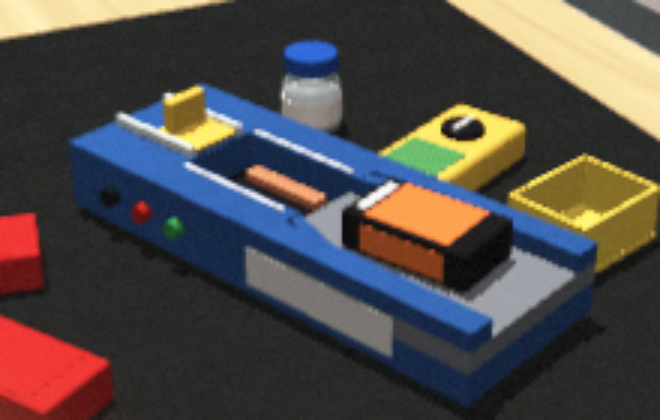

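The crop confirms the orange/black pack in the tray, at dock x≈-0.10, y≈0, yaw about +5°. The bay with its copper bars and the yellow latch are at the far end. Next I turn the tool to line up with the dock, so that tool x = dock x, and carry it over the tray.

```bash
python3 -m pendant '[{"travel":[-0.59,-0.81,0],"rot":[0,0,0.45],"fingers":1},{"travel":[-0.59,-0.81,0],"rot":[0,0,0.9],"fingers":1},{"travel":[-0.59,-0.81,0],"rot":[0,0,0.9],"fingers":1},{"travel":[-0.59,-0.81,0],"rot":[0,0,0.9],"fingers":1},{"travel":[-0.59,-0.81,0],"rot":[0,0,0.9],"fingers":1},{"travel":[-0.59,-0.81,0],"rot":[0,0,0.9],"fingers":1},{"travel":[-0.59,-0.81,0],"rot":[0,0,0.9],"fingers":1},{"travel":[-0.59,-0.81,0],"rot":[0,0,0.9],"fingers":1}]'
python3 -m pendant '[{"travel":[-1,0.4,0],"rot":[0,0,0],"fingers":1},{"travel":[-1,0.4,0],"rot":[0,0,0],"fingers":1},{"travel":[-1,0.4,0],"rot":[0,0,0],"fingers":1}]'
python3 -m pendant '[{"travel":[-1,0.4,0],"rot":[0,0,0],"fingers":1},{"travel":[-1,0.4,0],"rot":[0,0,0],"fingers":1},{"travel":[-1,0.4,0],"rot":[0,0,0],"fingers":1}]'
python3 -m pendant '[{"travel":[-1,0.4,0],"rot":[0,0,0],"fingers":1},{"travel":[-1,0.4,0],"rot":[0,0,0],"fingers":1},{"travel":[-1,0.4,0],"rot":[0,0,0],"fingers":1}]'
python3 -m pendant '[{"travel":[-1,0.3,0],"rot":[0,0,0],"fingers":1},{"travel":[-1,0.3,0],"rot":[0,0,0],"fingers":1},{"travel":[-1,0.3,0],"rot":[0,0,0],"fingers":1},{"travel":[-1,0.3,0],"rot":[0,0,0],"fingers":1}]'
python3 - <<'E'
from h import *
s=env.get_state();p,d=env.read_camera('wrist');print(s['clock'],s['tcp_pos'],s['orientation'],d.min(),d.max())
np.savez('w1.npz',p=p,d=d,t=s['tcp_pos'],q=s['orientation'])
cv2.imwrite('pics/c.png',p)
E
```

```text
clock: 1.3
tcp_pos: [0.1787, 0.4488, 0.2505]
orientation: [-0.0, 0.554, 0.833, 0.0]
wrist_force: [-0.3, 0.5, -0.3]
finger_gap: 0.0859
grip_force: 0.0
clock: 1.6
tcp_pos: [0.2705, 0.355, 0.2504]
orientation: [0.0, 0.554, 0.833, 0.0]
wrist_force: [-0.0, 0.5, -1.1]
finger_gap: 0.0854
grip_force: 0.0
clock: 1.9
tcp_pos: [0.3619, 0.2624, 0.2505]
orientation: [0.001, 0.554, 0.832, 0.0]
wrist_force: [0.1, 0.0, 0.3]
finger_gap: 0.0856
grip_force: 0.0
clock: 2.2
tcp_pos: [0.4528, 0.1699, 0.2504]
orientation: [0.001, 0.554, 0.832, 0.0]
wrist_force: [-0.4, 0.4, -0.4]
finger_gap: 0.0854
grip_force: 0.0
clock: 2.6
tcp_pos: [0.5323, 0.0727, 0.2498]
orientation: [0.0, 0.555, 0.832, -0.0]
wrist_force: [-1.3, 0.6, 0.0]
finger_gap: 0.0853
grip_force: 0.0
2.6 [0.53232854 0.07269819 0.24977624] [ 4.16734656e-04  5.55303428e-01  8.31647719e-01 -3.73893552e-06] 0.0 0.48049483
```

View pics/c.png

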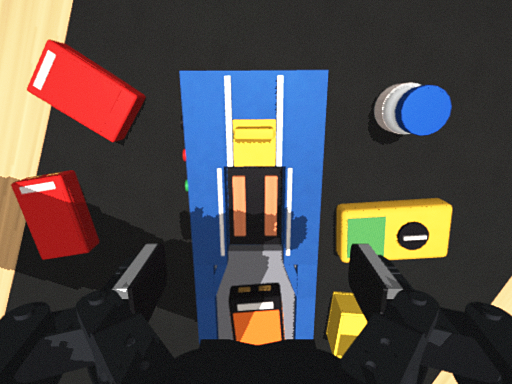

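The wrist view from above shows the dock running up the image: latch tab at px (254,130), bay with copper bars around (255,205), and the pack's front end at (257,300), nearly straight. I'll refine the dock frame, measure the heights of the white strips, then get the pack pose.

```bash
python3 - <<'E'
from h import *
z=np.load('w1.npz');p,d=z['p'],z['d'];P=cloud('wrist',d,dict(tcp_pos=z['t'],orientation=z['q']))
H,S,V=np.moveaxis(hsv(p),-1,0)
bl=(H>100)&(H<120)&(S>120)&(d>0)&(np.abs(P[...,2]-.06)<.006)
n,lab,st,_=cv2.connectedComponentsWithStats(bl.astype(np.uint8));i=1+st[1:,4].argmax()
r=rect(P[lab==i]);print(r,np.median(P[lab==i][:,2]))
a=np.radians(112.6)
ex=np.array([np.cos(a),np.sin(a)]);ey=np.array([-ex[1],ex[0]])
D=np.dstack([(P[...,:2]-[.5674,-.0144])@ex,(P[...,:2]-[.5674,-.0144])@ey,P[...,2]])
# side edges per x-slice, blue
for x0 in np.arange(-.06,.19,.03):
    m=bl&(np.abs(D[...,0]-x0)<.01)
    if m.any(): print('edge',round(x0,3),D[m][:,1].min().round(4),D[m][:,1].max().round(4))
print('xmax',np.percentile(D[bl&(abs(D[...,1])<.06)][:,0],99.9))
for v,u,t in((170,229,'latchguideL'),(110,229,'gl'),(215,221,'baystripL'),(215,290,'baystripR'),(210,238,'cuL'),(210,270,'cuR'),(130,254,'tab'),(150,254,'plate'),(305,257,'pack'),(325,257,'orange')):
    print(t,D[v,u].round(4))
cu=(H>5)&(H<20)&(S>60)&(d>0)&(D[...,2]>.03)&(D[...,2]<.05)&(D[...,0]>0)&(D[...,0]<.1);print('cu',cu.sum(),D[cu].min(0),D[cu].max(0))
y=(H>20)&(H<33)&(D[...,2]>.085)&(abs(D[...,1])<.03);print('tabtop',y.sum(),D[y].mean(0),D[y].min(0),D[y].max(0))
E
python3 -m pendant '[{"travel":[-1,0,-0.1],"rot":[0,0,0],"fingers":1},{"travel":[-1,0,-0.1],"rot":[0,0,0],"fingers":1},{"travel":[-1,0,-0.1],"rot":[0,0,0],"fingers":1},{"travel":[-1,0,-0.1],"rot":[0,0,0],"fingers":1}]'
python3 - <<'E'
from h import *
s=env.get_state();p,d=env.read_camera('wrist')
np.savez('w2.npz',p=p,d=d,t=s['tcp_pos'],q=s['orientation'])
P=cloud('wrist',d,s);H,S,V=np.moveaxis(hsv(p),-1,0)
bl=(H>100)&(H<120)&(S>120)&(d>0)&(np.abs(P[...,2]-.06)<.006)
print('blue',rect(P[bl&(abs(P[...,1])<.25)]))
o=(H>5)&(H<17)&(S>150)&(abs(P[...,2]-.076)<.006);print('orange',o.sum(),rect(P[o]),np.median(P[o],0))
pk=(abs(P[...,2]-.077)<.006)&~bl&(np.hypot(*(P[...,:2]-[.604,-.105]).transpose(2,0,1))<.075)
n,lab,st,_=cv2.connectedComponentsWithStats(pk.astype(np.uint8));i=1+st[1:,4].argmax()
print('pack top',pk.sum(),rect(P[lab==i]))
cv2.imwrite('pics/d.png',p)
E
```

```text
((552.7662353515625, 15.125625610351562), (141.25425720214844, 313.63311767578125), 22.804920196533203) 0.05962997301618575
edge -0.06 -0.0683 0.0725
edge -0.03 -0.0683 0.0725
edge 0.0 -0.0684 0.0717
edge 0.03 -0.068 0.0719
edge 0.06 -0.0681 0.0717
edge 0.09 -0.068 0.0718
edge 0.12 -0.0678 0.0723
edge 0.15 -0.1406 0.073
edge 0.18 -0.1556 0.0731
xmax 0.18968610255681467
latchguideL [0.0867 0.0312 0.0307]
gl [0.1538 0.026  0.0685]
baystripL [0.0438 0.0385 0.0598]
baystripR [ 0.0436 -0.0359  0.0599]
cuL [0.042  0.0214 0.0399]
cuR [ 0.0416 -0.0152  0.0389]
tab [0.1373 0.0022 0.0894]
plate [0.1153 0.0025 0.0661]
pack [-0.0577 -0.0001  0.0763]
orange [-0.0857 -0.0001  0.0749]
cu 1710 [ 0.00061339 -0.22877002  0.03000134] [0.09146091 0.02876006 0.04168811]
tabtop 856 [ 0.12985431 -0.00038872  0.22054048] [ 0.10245902 -0.02854392  0.08675873] [0.1670185  0.02935238 0.37300321]
clock: 3.05
tcp_pos: [0.577, -0.0366, 0.2623]
orientation: [0.0, 0.555, 0.832, 0.0]
wrist_force: [0.0, 0.1, -1.1]
finger_gap: 0.0854
grip_force: 0.0
blue ((619.6376953125, -24.486129760742188), (234.96888732910156, 324.34796142578125), 22.405305862426758)
orange 2603 ((607.6954345703125, -104.83053588867188), (56.76213836669922, 69.3591079711914), 27.574342727661133) [ 0.60614594 -0.10518805  0.07609503]
pack top 4569 ((606.6753540039062, -104.43760681152344), (60.37337875366211, 100.48404693603516), 27.41278076171875)
```

The measurements agree to 1–2 mm:

| Item | Measured |
|---|---|
| Dock origin | ≈ (.5656, -.0152) |
| Dock yaw | 112.7° |
| Pack, dock x | -98 mm |
| Pack, dock y | -3 mm |
| Pack yaw, relative to dock | +4.7° |
| Pack top height | z = .076 m |

The bay strips lie flush with the dock top. I'll go over the pack and down, staying above the dock's walls.

```bash
python3 -m pendant '[{"travel":[-0.62,0.01,0.3],"rot":[0,0,-0.08],"fingers":1},{"travel":[-0.62,0.01,0.6],"rot":[0,0,-0.08],"fingers":1},{"travel":[-0.62,0.01,0.9],"rot":[0,0,-0.08],"fingers":1},{"travel":[-0.62,0.01,1],"rot":[0,0,-0.08],"fingers":1},{"travel":[-0.62,0.01,1],"rot":[0,0,-0.08],"fingers":1}]'
python3 -m pendant '[{"travel":[0,0,0.2],"rot":[0,0,0],"fingers":1},{"travel":[0,0,0.45],"rot":[0,0,0],"fingers":1},{"travel":[0,0,0.45],"rot":[0,0,0],"fingers":1}]'
python3 - <<'E'
from h import *
p,d=env.read_camera('side');cv2.imwrite('pics/e.png',cv2.resize(p[100:300,180:400],None,fx=2.5,fy=2.5))
E
```

```text
clock: 3.6
tcp_pos: [0.604, -0.1008, 0.1404]
orientation: [-0.003, 0.518, 0.856, -0.0]
wrist_force: [-0.4, -0.7, 0.1]
finger_gap: 0.0852
grip_force: 0.0
clock: 3.9
tcp_pos: [0.6048, -0.1012, 0.0875]
orientation: [-0.002, 0.518, 0.856, -0.0]
wrist_force: [-0.6, 0.3, 0.6]
finger_gap: 0.0855
grip_force: 0.0
```

View pics/e.png

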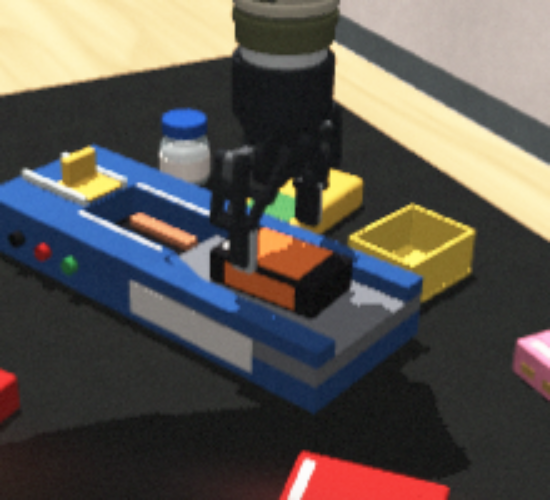

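The fingers straddle the pack, near fingertip at crop px (240,270), just above the dock's walls. Closing gently.

```bash
python3 -m pendant '[{"travel":[0,0,0],"rot":[0,0,0],"fingers":0.4},{"travel":[0,0,0],"rot":[0,0,0],"fingers":0.3},{"travel":[0,0,0],"rot":[0,0,0],"fingers":0.2},{"travel":[0,0,0],"rot":[0,0,0],"fingers":0.2},{"travel":[0,0,0],"rot":[0,0,0],"fingers":0.2},{"travel":[0,0,0],"rot":[0,0,0],"fingers":0.2}]' 25
python3 -m pendant '[{"travel":[0,0,0],"rot":[0,0,0.08],"fingers":0.2},{"travel":[0,0,0],"rot":[0,0,0.08],"fingers":0.2},{"travel":[0,0,0],"rot":[0,0,0.08],"fingers":0.2}]'
python3 - <<'E'
from h import *
s=env.get_state();e=np.array([.5656,-.0152]);a=np.radians(112.7);ex=np.array([np.cos(a),np.sin(a)]);ey=np.array([-ex[1],ex[0]])
t=s['tcp_pos'][:2]-e;print(t@ex,t@ey,s['tcp_pos'][2])
E
```

```text
clock: 4.55
tcp_pos: [0.6081, -0.1037, 0.0919]
orientation: [0.002, 0.519, 0.855, 0.001]
wrist_force: [-1.2, 0.6, 9.4]
finger_gap: 0.0513
grip_force: 4.6
clock: 4.85
tcp_pos: [0.6087, -0.1045, 0.0919]
orientation: [0.003, 0.554, 0.832, 0.001]
wrist_force: [0.9, -1.3, 8.4]
finger_gap: 0.0513
grip_force: 3.8
-0.09903696172903811 -0.005277096109670795 0.09186753096501729
```

The gap of 51 mm with 9 N upward means the tips closed on top of the pack, since they stand higher when open. I'll reopen, go lower and close again.

```bash
python3 -m pendant '[{"travel":[0,0,-0.08],"rot":[0,0,0],"fingers":1},{"travel":[0,0,-0.08],"rot":[0,0,0],"fingers":1},{"travel":[0,0,-0.08],"rot":[0,0,0],"fingers":1},{"travel":[0,0,0],"rot":[0,0,0],"fingers":1},{"travel":[0,0,0.07],"rot":[0,0,0],"fingers":1},{"travel":[0,0,0.07],"rot":[0,0,0],"fingers":1}]'
python3 -m pendant '[{"travel":[0,0,0],"rot":[0,0,0],"fingers":0.5},{"travel":[0,0,0],"rot":[0,0,0],"fingers":0.4},{"travel":[0,0,0],"rot":[0,0,0],"fingers":0.3},{"travel":[0,0,0],"rot":[0,0,0],"fingers":0.25},{"travel":[0,0,0],"rot":[0,0,0],"fingers":0.25},{"travel":[0,0,0],"rot":[0,0,0],"fingers":0.25}]' 25
python3 - <<'E'
from h import *
s=env.get_state();e=np.array([.5656,-.0152]);a=np.radians(112.7);ex=np.array([np.cos(a),np.sin(a)]);ey=np.array([-ex[1],ex[0]])
t=s['tcp_pos'][:2]-e;print(t@ex,t@ey,s['tcp_pos'][2],s['wrist_force'],s['grip_force'])
p,d=env.read_camera('side');cv2.imwrite('pics/f.png',cv2.resize(p[100:300,180:400],None,fx=2.5,fy=2.5))
E
```

```text
clock: 5.45
tcp_pos: [0.6046, -0.1027, 0.0773]
orientation: [-0.002, 0.554, 0.833, -0.001]
wrist_force: [-0.3, 1.5, -0.2]
finger_gap: 0.0856
grip_force: 0.0
clock: 6.05
tcp_pos: [0.6063, -0.1032, 0.0801]
orientation: [0.0, 0.554, 0.833, 0.0]
wrist_force: [-0.7, 1.2, 1.4]
finger_gap: 0.0602
grip_force: 27.4
-0.09693913263540403 -0.003606970589950645 0.08005662237299993 [-0.68528639  1.24143269  1.44247787] 27.416228723013774
```

View pics/f.png

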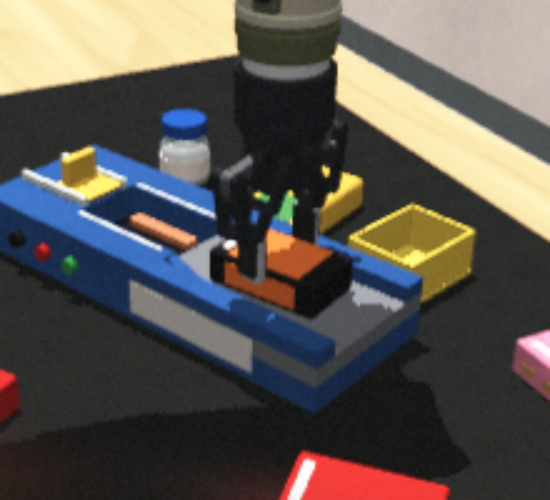

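The pack is gripped at 60 mm gap and 27 N, fingertips above the dock's walls (crop px (258,270)). Sliding it forward, centred in y.

```bash
python3 -m pendant '[{"travel":[0.1,-0.03,0],"rot":[0,0,0],"fingers":0.25},{"travel":[0.2,-0.03,0],"rot":[0,0,0],"fingers":0.25},{"travel":[0.3,-0.03,0],"rot":[0,0,0],"fingers":0.25},{"travel":[0.4,-0.03,0],"rot":[0,0,0],"fingers":0.25},{"travel":[0.4,-0.03,0],"rot":[0,0,0],"fingers":0.25}]'
python3 - <<'E'
from h import *
s=env.get_state();e=np.array([.5656,-.0152]);a=np.radians(112.7);ex=np.array([np.cos(a),np.sin(a)]);ey=np.array([-ex[1],ex[0]])
t=s['tcp_pos'][:2]-e;print(t@ex,t@ey,s['tcp_pos'][2],s['wrist_force'],s['grip_force'])
p,d=env.read_camera('wrist');np.savez('w3.npz',p=p,d=d)
P=cloud('wrist',d,s);D=np.dstack([(P[...,:2]-e)@ex,(P[...,:2]-e)@ey,P[...,2]]);H,S,V=np.moveaxis(hsv(p),-1,0)
bl=(H>100)&(H<120)&(S>120)&(d>0)&(np.abs(P[...,2]-.06)<.006)
for x in(.02,.06,.1,.15):
    m=bl&(abs(D[...,0]-x)<.01)&(abs(D[...,1])<.09);y=D[m][:,1]
    print(x,y[y<0].min(),y[y<0].max(),y[y>0].min(),y[y>0].max()) if m.any() else 0
pk=(abs(D[...,2]-.077)<.006)&~bl&(abs(D[...,1])<.045)&(D[...,0]<.06);print(pk.sum(),rect(D[pk]))
E
```

```text
clock: 6.6
tcp_pos: [0.5856, -0.058, 0.0804]
orientation: [0.001, 0.553, 0.833, 0.002]
wrist_force: [5.1, 2.0, -4.2]
finger_gap: 0.0597
grip_force: 27.0
-0.04714699028333015 -0.0019236116988243408 0.08042219304058171 [ 5.11346363  1.95509105 -4.22014677] 26.967148210387677
0.02 -0.07066443132988894 -0.031700279908374505 0.031454742754258386 0.07062860663530547
0.06 -0.07044842628110436 -0.031503978414680514 0.03160823376946964 0.07048461401007292
24756 ((-44.942344665527344, -1.012939453125), (87.4257583618164, 97.83084106445312), 87.33370971679688)
```

Run:
```python
from h import *
s=env.get_state();e=np.array([.5656,-.0152]);a=np.radians(112.7);ex=np.array([np.cos(a),np.sin(a)]);ey=np.array([-ex[1],ex[0]])
z=np.load('w3.npz');p,d=z['p'],z['d']
P=cloud('wrist',d,s);D=np.dstack([(P[...,:2]-e)@ex,(P[...,:2]-e)@ey,P[...,2]])
for x in np.arange(-.03,.012,.004):
    m=(abs(D[...,2]-.076)<.004)&(abs(D[...,0]-x)<.002)&(abs(D[...,1])<.045)
    y=D[m][:,1]; print(round(x,3),m.sum(),y.min() if len(y) else 0,y.max() if len(y) else 0, np.median(D[m][:,2]) if len(y) else 0)
cv2.imwrite('pics/g.png',p)
```

```text
-0.03 1111 -0.029877424056502216 0.029704213376338356 0.07619521687909836
-0.026 1119 -0.029737934598348562 0.02991907937962271 0.07616981986352797
-0.022 1156 -0.02954567860590347 0.030313498026094756 0.07615194031566708
-0.018 1200 -0.029316250635522 0.03062148962658321 0.07600317023143416
-0.014 1197 -0.029142859181626662 0.03120266510727193 0.07574626989408806
-0.01 1242 -0.028243697027732096 0.031414470257461226 0.07595445827735953
-0.006 1289 -0.027929383495924477 0.031489549417088813 0.07583174122044725
-0.002 1316 -0.02777887121077853 0.03108911552521571 0.07520321823837951
0.002 426 -0.027686642754336008 0.011913894182732027 0.07407398590672329
0.006 0 0 0 0
0.01 0 0 0 0
```

View pics/g.png

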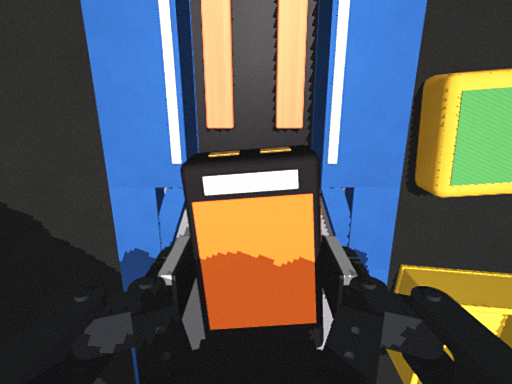

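The pack is still yawed about +4° in the grip, its front-left corner touching the bay's left wall at px (185,160). I back off a little, turn the tool to straighten it and re-measure.

```bash
python3 -m pendant '[{"travel":[-0.1,0,0],"rot":[0,0,0],"fingers":0.25},{"travel":[-0.1,0,0],"rot":[0,0,0.04],"fingers":0.25},{"travel":[-0.1,0,0],"rot":[0,0,0.075],"fingers":0.25},{"travel":[-0.1,0,0],"rot":[0,0,0.075],"fingers":0.25},{"travel":[-0.1,0,0],"rot":[0,0,0.075],"fingers":0.25}]'
cat > m.py <<'E'
from h import *
s=env.get_state();e=np.array([.5656,-.0152]);a=np.radians(112.7);ex=np.array([np.cos(a),np.sin(a)]);ey=np.array([-ex[1],ex[0]])
p,d=env.read_camera('wrist');t=s['tcp_pos'][:2]-e;w=s['wrist_force']
print('clock',s['clock'],'tcp',t@ex,t@ey,s['tcp_pos'][2],'F',w[:2]@ex,w[:2]@ey,w[2])
q=s['orientation'];print('tool yaw rel',np.degrees(np.arctan2(2*q[1]*q[2],q[1]**2-q[2]**2))-112.7)
P=cloud('wrist',d,s);D=np.dstack([(P[...,:2]-e)@ex,(P[...,:2]-e)@ey,P[...,2]]);H,S,V=np.moveaxis(hsv(p),-1,0)
o=(H>5)&(H<17)&(S>150)&(D[...,2]>.056)&(D[...,2]<.085)&(abs(D[...,1])<.045)
if o.sum()>50:
    A=np.c_[D[o][:,:2],np.ones(o.sum())];c=np.linalg.lstsq(A,D[o][:,2],rcond=None)[0]
    print('orange',o.sum(),D[o].mean(0).round(4),'tilt x,y',c[:2].round(3),rect(D[o]))
E
python3 m.py
```

```text
clock: 7.15
tcp_pos: [0.5889, -0.0701, 0.0801]
orientation: [-0.0, 0.585, 0.811, 0.001]
wrist_force: [1.5, 1.8, 1.8]
finger_gap: 0.0599
grip_force: 28.0
clock 7.15 tcp -0.0596646354749035 -0.0002722283425193456 0.0800838118818653 F 1.136900390157832 -2.060092617688164 1.7866606423081637
tool yaw rel -4.365867591975061
orange 12292 [-0.0632 -0.0001  0.0763] tilt x,y [-0.003  0.001] ((-53.10254669189453, 0.18348121643066406), (53.23945236206055, 85.27574157714844), 89.21683502197266)
```

```bash
python3 -m pendant '[{"travel":[0.1,0,0],"rot":[0,0,0],"fingers":0.25},{"travel":[0.2,0,0],"rot":[0,0,0],"fingers":0.25},{"travel":[0.3,0,0],"rot":[0,0,0],"fingers":0.25},{"travel":[0.35,0,0],"rot":[0,0,0],"fingers":0.25}]'
python3 m.py
```

```text
clock: 7.6
tcp_pos: [0.5748, -0.0318, 0.0802]
orientation: [0.001, 0.586, 0.81, -0.002]
wrist_force: [-1.6, -8.9, 4.7]
finger_gap: 0.0599
grip_force: 28.2
clock 7.6 tcp -0.018864362636797614 -0.002076101188680771 0.08023387230641167 F -7.624158821461558 4.91270069597354 4.708268575297926
tool yaw rel -4.476940676656895
orange 8117 [-0.0323 -0.0005  0.0766] tilt x,y [-0.018  0.006] ((-12.427337646484375, -3.562000274658203), (57.355735778808594, 85.3333511352539), 89.1087417602539)
```

The tool is turned 4.4°, so its x drifts in dock y. I'll correct sideways, then go on along the true dock axis.

```bash
python3 -m pendant '[{"travel":[0,-0.025,0],"rot":[0,0,0],"fingers":0.25},{"travel":[0.1,-0.032,0],"rot":[0,0,0],"fingers":0.25},{"travel":[0.2,-0.04,0],"rot":[0,0,0],"fingers":0.25},{"travel":[0.3,-0.047,0],"rot":[0,0,0],"fingers":0.25},{"travel":[0.4,-0.054,0],"rot":[0,0,0],"fingers":0.25},{"travel":[0.4,-0.054,0],"rot":[0,0,0],"fingers":0.25}]'
python3 m.py
```

```text
clock: 8.25
tcp_pos: [0.5527, 0.0147, 0.0793]
orientation: [-0.002, 0.585, 0.811, 0.0]
wrist_force: [-1.8, 2.4, -0.4]
finger_gap: 0.0592
grip_force: 27.8
clock 8.25 tcp 0.03250204860983805 0.0003412242998764494 0.07931132501121857 F 2.935361933971005 0.6920979551391558 -0.4128292863014068
tool yaw rel -4.31963095842822
orange 15097 [0.0332 0.0008 0.0754] tilt x,y [-0.026  0.011] ((35.670249938964844, 0.6035919189453125), (91.29143524169922, 59.8734130859375), 0.026004644110798836)
```

```bash
python3 -m pendant '[{"travel":[0.05,-0.004,0],"rot":[0,0,0],"fingers":0.25},{"travel":[0.1,-0.008,0],"rot":[0,0,0],"fingers":0.25},{"travel":[0.12,-0.009,0],"rot":[0,0,0],"fingers":0.25},{"travel":[0.12,-0.009,0],"rot":[0,0,0],"fingers":0.25}]'
python3 m.py
python3 - <<'E'
import cv2
from workcell import env
p,d=env.read_camera('side');cv2.imwrite('pics/i.png',cv2.resize(p[100:300,150:370],None,fx=2.5,fy=2.5))
E
```

```text
clock: 8.7
tcp_pos: [0.5488, 0.0257, 0.0796]
orientation: [-0.0, 0.586, 0.81, -0.0]
wrist_force: [0.2, -0.7, -2.1]
finger_gap: 0.0596
grip_force: 27.5
clock 8.7 tcp 0.04421533498596794 -0.00027781407590561635 0.07964431318920147 F -0.752957487689712 0.0784650018067313 -2.1461844927783837
tool yaw rel -4.464011415781968
orange 14975 [0.045  0.0002 0.0758] tilt x,y [-0.013  0.007] ((66.66429901123047, 0.12749481201171875), (60.66987228393555, 116.10220336914062), 89.23246765136719)
```

View pics/i.png

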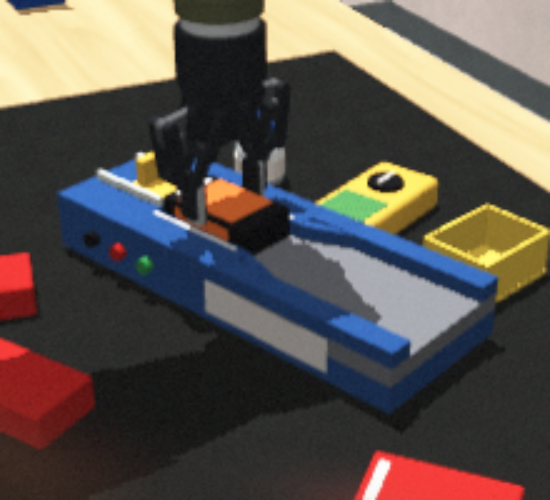

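The pack is over the bay, rear face at crop px (265,235), near the tray edge. I nudge it towards the far wall and watch the force.

```bash
python3 -m pendant '[{"travel":[0.015,-0.001,0],"rot":[0,0,0],"fingers":0.25},{"travel":[0.025,-0.002,0],"rot":[0,0,0],"fingers":0.25},{"travel":[0.025,-0.002,0],"rot":[0,0,0],"fingers":0.25}]'
python3 m.py
```

```text
clock: 9.1
tcp_pos: [0.5478, 0.0282, 0.0797]
orientation: [-0.0, 0.586, 0.81, -0.0]
wrist_force: [-0.3, 0.2, -4.9]
finger_gap: 0.0596
grip_force: 27.4
clock 9.1 tcp 0.04686698939591398 -0.0003552573183272685 0.07969489087429918 F 0.2913808391617907 0.25490496694566944 -4.9151541983637275
tool yaw rel -4.483459210361872
orange 14822 [0.0477 0.0001 0.0758] tilt x,y [ 0.006 -0.   ] ((67.8536376953125, -1.9523601531982422), (57.29452133178711, 114.20918273925781), 89.38324737548828)
```

Fz of about -5 N shows the pack now hangs from the grip, clear of the tray and centred. Releasing it, then rising to look.

```bash
python3 -m pendant '[{"travel":[0,0,0],"rot":[0,0,0],"fingers":0.5},{"travel":[0,0,0],"rot":[0,0,0],"fingers":0.8},{"travel":[0,0,0],"rot":[0,0,0],"fingers":1},{"travel":[0,0,0],"rot":[0,0,0],"fingers":1},{"travel":[-0.1,0,-0.3],"rot":[0,0,0],"fingers":1},{"travel":[-0.4,0,-0.6],"rot":[0,0,-0.075],"fingers":1},{"travel":[-0.5,0,-0.9],"rot":[0,0,-0.075],"fingers":0},{"travel":[-0.5,0,-0.9],"rot":[0,0,-0.075],"fingers":-1}]'
python3 m.py
python3 - <<'E'
import cv2
from workcell import env
p,d=env.read_camera('wrist');cv2.imwrite('pics/j.png',p)
E
```

```text
clock: 9.95
tcp_pos: [0.5707, -0.0313, 0.1937]
orientation: [0.005, 0.555, 0.832, 0.002]
wrist_force: [0.3, 0.0, -0.5]
finger_gap: 0.0588
grip_force: 0.0
clock 9.95 tcp -0.01684061370130788 0.00146932763716154 0.19365457018898324 F -0.09703900007396515 -0.3058905797582824 -0.46140103817860356
tool yaw rel -0.1172721897413993
orange 1253 [ 0.0301 -0.0006  0.0696] tilt x,y [-0.006 -0.013] ((45.56697082519531, 0.33249664306640625), (61.5409049987793, 67.25296783447266), 88.75045776367188)
```

View pics/j.png

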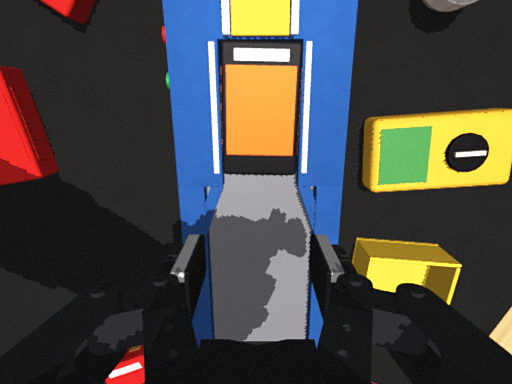

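The pack has dropped into the bay: orange band centred at px (260,110), top at z≈.0696, 10 mm proud as expected. Now I press at its middle with shut fingers.

```bash
python3 -m pendant '[{"travel":[0.3,0.01,0],"rot":[0,0,0],"fingers":-1},{"travel":[0.525,0.01,0.3],"rot":[0,0,0],"fingers":-1},{"travel":[0.525,0.01,0.6],"rot":[0,0,0],"fingers":-1},{"travel":[0.525,0.01,0.8],"rot":[0,0,0],"fingers":-1},{"travel":[0.525,0.01,0.82],"rot":[0,0,0],"fingers":-1}]'
python3 -m pendant '[{"travel":[0,0,0.04],"rot":[0,0,0],"fingers":-1},{"travel":[0,0,0.07],"rot":[0,0,0],"fingers":-1},{"travel":[0,0,0.1],"rot":[0,0,0],"fingers":-1},{"travel":[0,0,0.1],"rot":[0,0,0],"fingers":-1}]'
python3 m.py
```

```text
clock: 10.55
tcp_pos: [0.5404, 0.0311, 0.0856]
orientation: [-0.003, 0.553, 0.833, -0.001]
wrist_force: [-0.9, 0.4, -0.6]
finger_gap: 0.0001
grip_force: 0.0
clock: 10.95
tcp_pos: [0.5411, 0.0311, 0.079]
orientation: [-0.002, 0.553, 0.833, -0.0]
wrist_force: [-9.9, 1.9, 21.7]
finger_gap: -0.0001
grip_force: 11.2
clock 10.95 tcp 0.052164209946583204 0.00476080407899147 0.07897362126913901 F 5.594108409652972 8.44316426986747 21.740887139582085
tool yaw rel 0.09459624659781696
orange 6123 [ 0.0625 -0.0025  0.0603] tilt x,y [-0.002  0.   ] ((54.97148895263672, 1.4350223541259766), (56.579044342041016, 48.66779708862305), 88.85343170166016)
```

The pack top now reads .0603 and level. I'll lift off and re-measure from above.

```bash
python3 -m pendant '[{"travel":[0,0,-0.2],"rot":[0,0,0],"fingers":-1},{"travel":[-0.3,0.04,-0.5],"rot":[0,0,0],"fingers":-1},{"travel":[-0.5,0.04,-0.8],"rot":[0,0,0],"fingers":-1},{"travel":[-0.5,0.04,-0.8],"rot":[0,0,0],"fingers":-1},{"travel":[-0.5,0.04,-0.8],"rot":[0,0,0],"fingers":-1}]'
cat >> m.py <<'E'
w=(abs(D[...,1])<.029)&(D[...,0]>.0)&(D[...,0]<.085)&(D[...,2]>.05)&(D[...,2]<.08)
A=np.c_[D[w][:,:2],np.ones(w.sum())];c=np.linalg.lstsq(A,D[w][:,2],rcond=None)[0];print('packtop z',np.median(D[w][:,2]),'tilt',c[:2])
b=(H>100)&(H<120)&(S>120)&(abs(D[...,2]-.06)<.006)&(abs(D[...,1])<.07)&(abs(D[...,0]-.05)<.05);print('dock top z',np.median(D[b][:,2]))
y=(H>20)&(H<33)&(S>100)&(D[...,2]>.086)&(D[...,2]<.1)&(abs(D[...,1])<.03)&(D[...,0]>.09)&(D[...,0]<.16)
if y.sum()>20: print('tab',y.sum(),D[y].mean(0),D[y].min(0),D[y].max(0))
cv2.imwrite('last.png',p)
E
python3 m.py
```

```text
clock: 11.5
tcp_pos: [0.5713, -0.024, 0.1735]
orientation: [0.0, 0.554, 0.832, 0.0]
wrist_force: [-0.7, 0.3, -1.2]
finger_gap: -0.0002
grip_force: 0.0
clock 11.5 tcp -0.010326395357358159 -0.0018824732142520427 0.1735030766843474 F 0.4908051861924617 0.5055721552215484 -1.1681315343828822
tool yaw rel -0.026953658400003633
orange 2619 [ 0.0301 -0.0003  0.0601] tilt x,y [-0.004 -0.002] ((45.484683990478516, 0.03995704650878906), (60.29793930053711, 67.42189025878906), 89.03287506103516)
packtop z 0.060051036460693624 tilt [ 0.0043132  -0.00017001]
dock top z 0.05962971107373566
```

The pack is flush and level: its top is within 0.5 mm of the dock's. Now I go behind the latch tab.

```bash
python3 -m pendant '[{"travel":[0.4,-0.016,0],"rot":[0,0,0],"fingers":-1},{"travel":[0.8,-0.016,0],"rot":[0,0,0],"fingers":-1},{"travel":[1,-0.016,0],"rot":[0,0,0],"fingers":-1},{"travel":[1,-0.016,0],"rot":[0,0,0],"fingers":-1}]'
python3 -m pendant '[{"travel":[0.4,0,0],"rot":[0,0,0],"fingers":-1},{"travel":[0.52,0,0],"rot":[0,0,0],"fingers":-1},{"travel":[0.52,0,0.3],"rot":[0,0,0],"fingers":-1},{"travel":[0.52,0,0.6],"rot":[0,0,0],"fingers":-1},{"travel":[0.52,0,0.68],"rot":[0,0,0],"fingers":-1},{"travel":[0.52,0,0.68],"rot":[0,0,0],"fingers":-1}]'
python3 m.py
```

```text
clock: 11.95
tcp_pos: [0.5194, 0.0895, 0.1715]
orientation: [-0.002, 0.552, 0.834, -0.001]
wrist_force: [0.3, 0.0, 0.1]
finger_gap: -0.0002
grip_force: 0.0
clock: 12.55
tcp_pos: [0.497, 0.1432, 0.0898]
orientation: [-0.002, 0.554, 0.833, -0.002]
wrist_force: [1.0, 0.1, -0.1]
finger_gap: -0.0002
grip_force: 0.0
clock 12.55 tcp 0.17259489911250264 0.0021250846533597545 0.08980874808790935 F -0.32932034484321027 -0.99209386799099 -0.13950728751396224
tool yaw rel 0.013774193848476557
packtop z nan tilt [0. 0.]
dock top z nan
tab 218 [0.13670932 0.00257632 0.09061013] [ 0.13183302 -0.00016303  0.08603888] [0.14027555 0.00557345 0.09296872]
  return _methods._mean(a, axis=axis, dtype=dtype,
  ret = ret.dtype.type(ret / rcount)
```

```bash
python3 -m pendant '[{"travel":[-0.1,0.01,0],"rot":[0,0,0],"fingers":-1},{"travel":[-0.2,0.01,0],"rot":[0,0,0],"fingers":-1},{"travel":[-0.27,0.01,0],"rot":[0,0,0],"fingers":-1},{"travel":[-0.33,0.01,0],"rot":[0,0,0],"fingers":-1},{"travel":[-0.37,0.01,0],"rot":[0,0,0],"fingers":-1},{"travel":[-0.37,0.01,0],"rot":[0,0,0],"fingers":-1}]'
python3 m.py 2>/dev/null
```

```text
clock: 13.2
tcp_pos: [0.5174, 0.1047, 0.0928]
orientation: [-0.001, 0.554, 0.833, 0.002]
wrist_force: [-0.8, 9.2, 5.9]
finger_gap: -0.0002
grip_force: 4.6
clock 13.2 tcp 0.12923485688247668 -0.0017779278909756877 0.0927870972695758 F 8.831842827348432 -2.809619786514827 5.908466429138975
tool yaw rel 0.05028581226321194
orange 255 [ 0.0651 -0.0016  0.0603] tilt x,y [0.015 0.001] ((65.33592987060547, -0.9117369651794434), (17.24174690246582, 7.954082012176514), 5.055528163909912)
packtop z 0.0604248984151818 tilt [0.18744414 0.00689347]
dock top z 0.05964168729638545
```

The force rose to 9 N against 1.5 N of friction, so the latch seems to be at its stop. I'll back off, rise and check.

```bash
python3 -m pendant '[{"travel":[0.15,0,0],"rot":[0,0,0],"fingers":-1},{"travel":[0.15,0,-0.3],"rot":[0,0,0],"fingers":-1},{"travel":[0,0,-0.7],"rot":[0,0,0],"fingers":-1},{"travel":[-0.4,0,-1],"rot":[0,0,0],"fingers":-1},{"travel":[-0.8,0,-1],"rot":[0,0,0],"fingers":-1},{"travel":[-1,0,-1],"rot":[0,0,0],"fingers":-1},{"travel":[-1,0,-1],"rot":[0,0,0],"fingers":-1}]'
python3 m.py 2>/dev/null
```

```text
clock: 13.95
tcp_pos: [0.5654, -0.0118, 0.2124]
orientation: [0.001, 0.556, 0.831, -0.0]
wrist_force: [0.0, -0.8, -0.5]
finger_gap: -0.0002
grip_force: 0.0
clock 13.95 tcp 0.0031864835489690355 -0.001112990657944213 0.2123732206506837 F -0.7491318998046824 0.3128750058478027 -0.46800159517233364
tool yaw rel -0.27916240264892167
orange 1481 [ 0.0313 -0.0008  0.0601] tilt x,y [-0.001 -0.004] ((53.27165222167969, -0.307037353515625), (59.65274429321289, 83.27973937988281), 88.718505859375)
packtop z 0.06013469019997017 tilt [ 0.02915721 -0.00134581]
dock top z 0.05965324565010938
tab 710 [1.12703849e-01 1.59088487e-05 9.15941345e-02] [ 0.10759934 -0.01785449  0.08739481] [0.1178681  0.01817505 0.09380834]
```

View last.png

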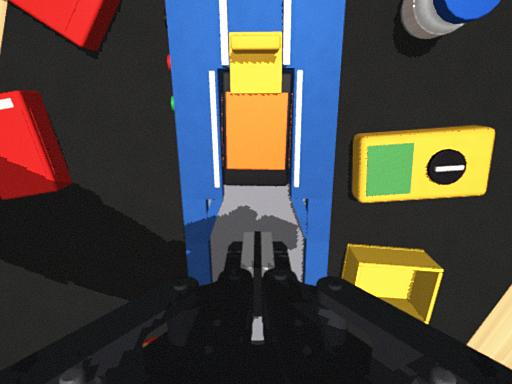

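The picture shows the latch plate over the pack's end at px (256,75). Its tab is at dock x = 112.7 mm, so it has travelled about 25 mm and is closed. The pack is flush and the arm is clear, so I hand in.

```bash
python3 -c "
from workcell import env
print(env.hand_in())"
```

```text
the job is handed in; nothing more can be done
None
```

The pack is in the bay, flush and level with the dock top, and the latch is closed over its end (about 25 mm travel); I handed the job in at about 14 s, but no verdict came back.

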